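# Nip a re-glued notebook in the screw press

### The arm

A 7-joint arm with a two-finger parallel gripper is mounted at the origin on a cart in front of the work surface, level with it; the furniture and walls round the work are solid. World frame = base frame: x ahead of the robot, y to its left, z up, the work surface at z = 0. Lengths are in m, angles in rad, forces in N, time in s.
With the tool pointing down it reaches from about 0.4 to 0.875 m from the base axis. Payload 6.5 kg.
Tool frame: the origin (TCP) lies midway between the tips of the shut fingers; the grasp point (between the pads) lies grip_point_offset behind it (grip_point_offset is the distance from the TCP to the grasp point, in m); z points along the fingers, y is the direction in which the jaws open and shut (so a half turn about z gives the same grasp; the last joint's range is limited). The gripper opens to 88 mm and grips with 3 to 60 N. Pads are 18 mm wide; open, the fingers measure 123 mm over their backs; the gripper's body (75 mm by 187 mm) begins 45 mm behind the grasp point.
Start: joints at [1.226, 0.536, -0.004, 1.538, 0.003, 1.067, -0.071], TCP at [0.179, -0.625, 0.239] pointing down, gripper open.
Joint ranges: [-2.7, 2.7], [-0.37, 2.16], [-1.27, 1.26], [0.24, 2.4], [-1.31, 4.45], [0.19, 1.91], [-2.76, 2.76]. Speed limits (rad/s): [2.39, 2.39, 3.14, 3.14, 3.14, 3.14, 3.14].

### API

Orientations are given as a 3x3 rotation matrix whose columns are the frame's x, y, z axes.
In Python, from plant import sense, capture, get_calibration, sign_off, grip_point_offset gives the robot as it stands. The module is installed in compiled form; this text tells all that it offers.
- The arm moves only by the shell command python3 -m inch 'ROWS' [OPENING]. ROWS is JSON, a list that holds one entry, the list of rows, each a list of 6 numbers: the shift along the tool's x, y, z in m, then the turn, a rotation vector about the tool's x, y, z in rad. A call has 1 to 12 rows; each row shifts and turns the commanded pose from where the row before left it, along the tool's axes as they then stand; what a row does not reach is not made up. A row lasts 1/12 s, in which the tool goes at most 41.7 mm and 7.16 degrees, less where a joint would pass 70% of its speed; a pose out of reach is approached as far as the arm can. A call with a gripper value outside its range is refused whole. OPENING is the opening, from 0 (shut) to 1 (fully open), set as the call begins (- or left out, the last holds). The fingers move at their own pace and stop on an object; the grip force is fixed at half the most. Time passes only in rows, so rows that do not move let the fingers close. It gives the time, the measured TCP pose, the force and the opening at its end, in the units of the state.
- sense(): the state, without advancing time (a new reading comes with each control period).
- capture(name): name is "side" or "top"; returns the picture (400x640x3 uint8, blue, green, red); there is no depth.
- get_calibration(name): a dict with "fx", "fy", "cx", "cy" (pixels), "rvec" (rotation vector, rad) and "tvec" (3), from world to camera coordinates, as OpenCV has them. Camera axes: x right, y down, z forward; pixel columns grow to the right and rows downward; lengths in m; the calibration is good to about 2 mm. A picture is of the moment at which its call begins. get_calibration takes no time and is no camera call.
- sign_off(): hands the job in, once; it reports no verdict.
The state is a dict: "clock": time; "q": joint angles; "dq": joint speeds; "tau": joint torques, N m; "tcp_pos": TCP position; "tcp_rot": TCP orientation; "contact_force": force on the tool from outside, world axes, zero at the start; "torque": the same for the moment, N m; "grip_width": finger opening in m.
Only numpy, scipy, OpenCV 4.12 (cv2) and the standard library are available. Lean on these libraries where they do the work, as an engineer would, in place of code of your own. Each camera call takes 0.05 s, during which the arm holds its last target. There are 200 camera calls.

### The job

The notebook's spine has just been glued. On the small screw press that holds the notebook, turn the knob clockwise until the pad touches the cover, then add one eighth of a turn and no more, and let go. Leave the other press, with the sticky notes in it, as it is.

Things in the scene. Friction and masses are not known exactly. Their poses are not given: they have to be found in the camera images.
- press_knob (a joint): Knob of the press that holds the notebook, rad; grows turning clockwise from above (tightening). 0: pad just touches the cover and the bar is in line with the beam. Starts slack at -0.6 to -0.25 (bar anticlockwise of the beam, pad 1 to 3 mm up); 1/8 turn past touch is 0.785; range -0.9 to 1.6. Stiff (0.12 N m, 0.16 when tight), stays put, keeps its height. One grasp is enough.
- press_grip (a point): Point on that knob's upright axis, 108 mm above the desk, near mid height of its grip bar; turns with the knob: its y axis runs along the bar, x across it, z up. Bar: black plastic, 64 mm long, 14 wide, 30 high (91 to 121 mm above the desk), thin white line along its top. Below it a collar of 16 mm radius, 88 to 94 mm up, on a 16 mm thick stalk.
- press: The press, fixed to the desk. Origin under the centre of its base, below the knob. Wooden base 160 (x) x 190 (y) x 15 mm, two steel posts 156 mm apart, and on them a dark steel beam along y, 190 mm long, 34 wide, its top 70 mm above the desk (nuts on the posts to 79 mm), with a white line along it on either side of the knob.
- press_pad: Round spring-mounted pad of that press, 44 mm across, 8 mm high, steel with black rubber face, under the beam on the knob's axis. Origin: centre of its lower face. It sinks 4.8 mm per rad of knob until it meets the notebook; then its spring (2 N per mm) is compressed instead: about 7.5 N after an eighth of a turn.
- notebook: Dark blue hard-cover notebook, 148 x 106 x 15 mm, lying loose and flat on the base of its press under the pad, its 106 mm side between the posts. Origin at the centre of its underside (15 mm above the desk), x along its length, z up.
- other_bar_end (a point): End of the grip bar of the second, identical press, which holds a pad of sticky notes (78 x 78 mm): 32 mm from that knob's axis, 106 mm above the desk. That knob must not be turned. The presses stand side by side, at least 0.29 m apart; which is left and which right changes.

How it is judged:
By the outcome, as a careful person would: the job done as asked, in the order asked, and still so for the second after the job is handed in, with the robot touching nothing.
It also fails if it takes over 29 s, if anything falls off the work surface, if the arm or the gripper's body presses on something with over 40 N, if the wrist force passes 120 N, or if a joint passes its speed limit or range.

## Working session

There is one attempt and no reset: what is moved stays moved. The work goes in short steps, Python scripts to look and compute and a shell command to move; the robot and the scene stay as the last step left them, time stands still between calls to the robot, and variables do not carry over. Pictures are saved under pics/ and viewed, on a budget of 10 in all, crops included, one or two more only if the job needs it, and the job is handed in when it is done.

```bash
mkdir -p pics; cat > h.py <<'E'
import numpy as np,cv2
from plant import *
def ray(n,uv,z):
    c=get_calibration(n);R=cv2.Rodrigues(np.array(c["rvec"],float))[0];t=np.array(c["tvec"],float).ravel()
    d=R.T@np.array([(uv[0]-c["cx"])/c["fx"],(uv[1]-c["cy"])/c["fy"],1]);o=-R.T@t
    return o+d*(z-o[2])/d[2]
def proj(n,p):
    c=get_calibration(n);R=cv2.Rodrigues(np.array(c["rvec"],float))[0];t=np.array(c["tvec"],float).ravel()
    q=R@np.array(p)+t;return np.array([c["fx"]*q[0]/q[2]+c["cx"],c["fy"]*q[1]/q[2]+c["cy"]])
E
python3 - <<'E'
from h import *
for n in("top","side"):
    cv2.imwrite(f"pics/{n}0.png",capture(n)); c=get_calibration(n)
    R=cv2.Rodrigues(np.array(c["rvec"],float))[0];print(n,c["fx"],-R.T@np.array(c["tvec"]).ravel(),R[2])
s=sense();print(s["clock"],s["tcp_pos"],s["tcp_rot"],s["grip_width"],grip_point_offset)
E
```

```text
top 399.40396516948863 [ 0.33033823 -0.01619213  0.93353936] [ 0.18393388  0.00243306 -0.98293561]
side 506.9993289256028 [ 0.68917116 -0.70473019  0.76630157] [-0.20081265  0.70906108 -0.67594871]
0.1 [ 0.17871705 -0.62439825  0.23796404] [[ 9.61375362e-01  2.75240149e-01 -5.23866046e-04]
 [ 2.75240622e-01 -9.61374350e-01  1.39962903e-03]
 [-1.18397279e-04 -1.48975808e-03 -9.99998883e-01]] 0.08804273436576864 0.0187
```

View pics/top0.png

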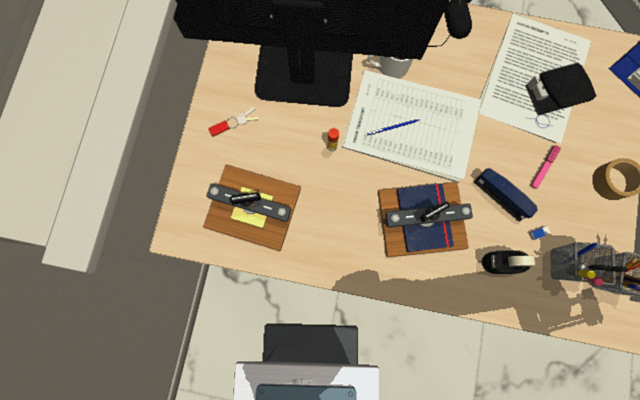

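View pics/side0.png

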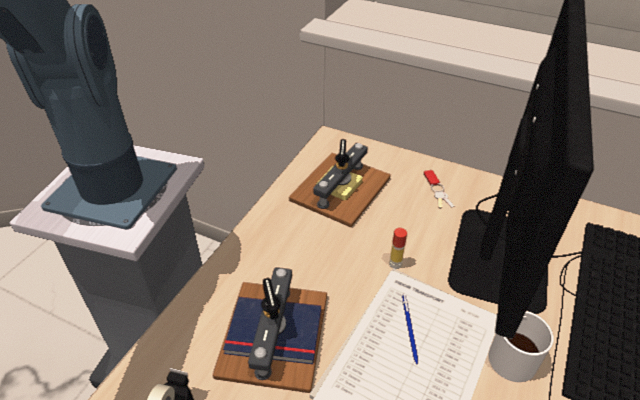

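The notebook press is the right-hand one in the top view, at about (428,216). The sticky-note press is at (250,200). Next I'll zoom in on the notebook press in both views.

```bash
python3 - <<'E'
from h import *
a=cv2.imread("pics/top0.png")[175:260,378:478];b=cv2.imread("pics/side0.png")[260:390,212:332]
a=cv2.resize(a,None,fx=4,fy=4,interpolation=cv2.INTER_CUBIC)
b=cv2.resize(b,None,fx=3.2,fy=3.2,interpolation=cv2.INTER_CUBIC)
o=np.zeros((420,800,3),np.uint8);o[:340,:400]=a;o[:416,410:410+384]=b
cv2.imwrite("pics/z0.png",o)
E
```

```text
(no output)
```

View pics/z0.png

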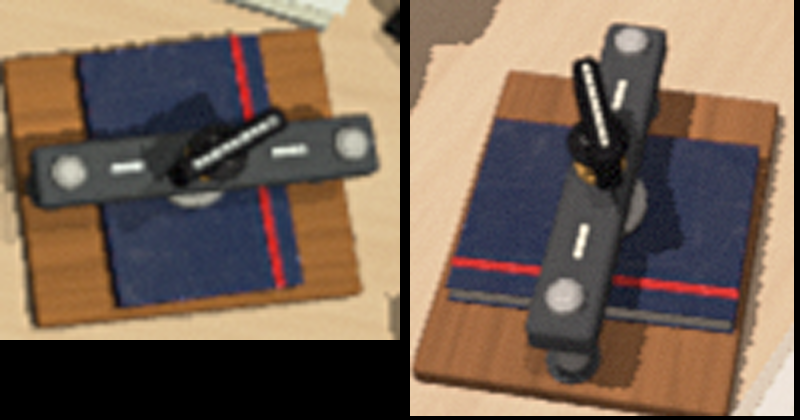

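The zoomed crop shows the bar's white line, at top-view pixels about (427,216) to (447,204). The beam line segments are at about (410,217) and (450,213). I'll measure both with masks.

```bash
cat >> h.py <<'E'
def lines(n,im,box,off):
    x0,y0,x1,y1=box;g=cv2.resize(im[y0:y1,x0:x1],None,fx=4,fy=4,interpolation=cv2.INTER_CUBIC)
    m=((g.min(2)>140)&(g.max(2).astype(int)-g.min(2)<45)).astype(np.uint8)
    k,l,st,ce=cv2.connectedComponentsWithStats(m)
    out=[]
    for i in range(1,k):
        if st[i,4]<60: continue
        ys,xs=np.nonzero(l==i);P=np.c_[(xs+.5)/4-.5+x0,(ys+.5)/4-.5+y0]
        d=P-P.mean(0);v=np.linalg.svd(d,full_matrices=False)[2][0];s=d@v
        out.append((P.mean(0),P.mean(0)+v*s.min(),P.mean(0)+v*s.max(),st[i,4]))
    return out
E
python3 - <<'E'
from h import *
np.set_printoptions(precision=4,suppress=True)
for n,box in(("top",(378,175,478,260)),("side",(212,260,332,390)),("top",(200,165,300,245))):
    print(n)
    for c,a,b,ar in lines(n,cv2.imread(f"pics/{n}0.png"),box,0):
        print(ar,c,a,b)
        for z in(.07,.121):
            A,B=ray(n,a,z),ray(n,b,z);d=B-A;print("   z",z,ray(n,c,z)[:2],"len",np.hypot(*d[:2]),"ang",np.degrees(np.arctan2(d[1],d[0])))
E
```

```text
top
1524 [454.0676 176.7731] [439.0498 175.5427] [464.4408 177.623 ]
   z 0.07 [ 0.5693 -0.3163] len 0.056675756805708306 ang -93.11474029373069
   z 0.121 [ 0.5552 -0.2985] len 0.053328528255475564 ang -93.11474029373072
466 [435.3348 210.7259] [444.5198 205.4421] [426.4853 215.8167]
   z 0.07 [ 0.491  -0.2725] len 0.047033793326536545 ang 121.21452425924285
   z 0.121 [ 0.4815 -0.2574] len 0.04425601205423652 ang 121.21452425924281
542 [465.8183 210.5051] [463.3685 208.1244] [468.1927 212.8126]
   z 0.07 [ 0.4935 -0.3396] len 0.01440584346088974 ang -134.87921054864637
   z 0.121 [ 0.4838 -0.3205] len 0.013555044931850667 ang -134.87921054864643
279 [449.7809 212.1779] [453.9139 211.7966] [445.5963 212.5639]
   z 0.07 [ 0.4887 -0.3042] len 0.018471249299710092 ang 97.0345972143553
   z 0.121 [ 0.4793 -0.2872] len 0.01738035088918856 ang 97.03459721435529
575 [395.1224 217.625 ] [391.8574 216.37  ] [398.509  218.9268]
   z 0.07 [ 0.4729 -0.184 ] len 0.015446762444595351 ang -109.80450868788114
   z 0.121 [ 0.4645 -0.1741] len 0.014534488005270962 ang -109.8045086878809
273 [409.2495
[... 2721 characters left out ...]
.4954 0.1621] len 0.007378174274704782 ang -76.20844875779363
262 [267.0973 207.1031] [263.1349 205.8438] [271.1227 208.3824]
   z 0.07 [0.4879 0.0973] len 0.018571727245312954 ang -106.07437566556503
   z 0.121 [0.4786 0.0906] len 0.017474894681157666 ang -106.07437566556504
570 [281.4026 211.3724] [278.3124 213.6314] [284.2914 209.2606]
   z 0.07 [0.4793 0.0655] len 0.016207154494557133 ang -51.3569125532843
   z 0.121 [0.4705 0.0606] len 0.01524997185951638 ang -51.35691255328438
157 [247.2205 211.3479] [243.2203 210.1356] [251.2412 212.5664]
   z 0.07 [0.4771 0.1404] len 0.018566043281557414 ang -105.23038189239941
   z 0.121 [0.4685 0.1311] len 0.01746954640812487 ang -105.2303818923996
```

Knob axis is at about (0.483, -0.2594). The beam points at 97.55° and the bar at 121.3°, so the knob is at about -0.415 rad and has about 1.20 rad to turn. I'll go above it first. The fingertips have to stay above the collar, so TCP z will be about 0.099.

```bash
python3 -m inch '[[[0.033,-0.022,0,0,0,0],[0.033,-0.022,0,0,0,0],[0.033,-0.022,0,0,0,0],[0.033,-0.022,0,0,0,0],[0.033,-0.022,0,0,0,0],[0.033,-0.022,0,0,0,0],[0.033,-0.022,0,0,0,0],[0.033,-0.022,0,0,0,0],[0.033,-0.022,0,0,0,0],[0.033,-0.022,0,0,0,0],[0.033,-0.022,0,0,0,0],[0.03,-0.025,0,0,0,0]]]' 1
python3 -m inch '[[[0,0,0,0,0,-0.12],[0,0,0,0,0,-0.12],[0,0,0,0,0,-0.12],[0,0,0,0,0,-0.12],[0,0,0,0,0,-0.12],[0,0,0,0,0,-0.12],[0,0,0,0,0,-0.12],[0,0,0,0,0,-0.12],[0,0,0,0,0,-0.12],[0,0,0,0,0,-0.12],[0,0,0,0,0,-0.12],[0,0,0,0,0,-0.12]]]'
python3 -m inch '[[[0,0,0,0,0,-0.12],[0,0,0,0,0,-0.12],[0,0,0,0,0,-0.12],[0,0,0,0,0,-0.038],[0,0,0,0,0,0],[0,0,0,0,0,0]]]'
cat >> h.py <<'E'
def err(target,ang):
    s=sense();R=np.array(s["tcp_rot"]);p=np.array(s["tcp_pos"])
    yaw=np.degrees(np.arctan2(R[1,0],R[0,0]))
    print("t",round(s["clock"],2),"tcp",p.round(4),"yaw",yaw.round(2),"shift",(R.T@(np.array(target)-p)).round(4),"turn z",np.radians(yaw-ang).round(4),"tilt",R[:,2].round(4),"w",round(s["grip_width"],4),"F",np.round(s["contact_force"],1),"T",np.round(s["torque"],2))
E
python3 -c "
from h import *;err([.483,-.2594,.099],121.3);print(sense()['q'])"
```

```text
clock: 1.1
tcp_pos: [0.4844, -0.2584, 0.2386]
tcp_rot: [[0.961, 0.275, 0.0], [0.275, -0.961, -0.0], [0.0, 0.0, -1.0]]
contact_force: [0.3, 0.7, -0.5]
grip_width: 0.0877
clock: 2.1
tcp_pos: [0.4829, -0.26, 0.2383]
tcp_rot: [[-0.153, 0.988, -0.001], [0.988, 0.153, 0.0], [0.0, -0.001, -1.0]]
contact_force: [-0.1, -0.5, 0.6]
grip_width: 0.088
clock: 2.6
tcp_pos: [0.4829, -0.26, 0.2384]
tcp_rot: [[-0.518, 0.856, -0.001], [0.856, 0.518, 0.0], [0.001, -0.0, -1.0]]
contact_force: [-0.2, 1.1, 0.5]
grip_width: 0.0877
t 2.6 tcp [ 0.4829 -0.26    0.2384] yaw 121.18 shift [0.0004 0.0004 0.1394] turn z -0.0021 tilt [-6.e-04  4.e-04 -1.e+00] w 0.0877 F [-0.2  1.1  0.5] T [-0.02 -0.09 -0.02]
[ 0.82747686  0.41718832 -0.53366635  1.78566587  0.2463025   1.00601115
  0.74253133]
```

```bash
python3 -m inch '[[[0,0,0.03,0,0,0],[0,0,0.03,0,0,0],[0,0,0.03,0,0,0],[0,0,0.025,0,0,0],[0,0,0.015,0,0,0],[0,0,0.009,0,0,0],[0,0,0,0,0,0]]]'
python3 - <<'E'
from h import *
err([.483,-.2594,.099],121.3)
b=cv2.resize(capture("side")[200:380,182:382],None,fx=4,fy=3.3333,interpolation=cv2.INTER_CUBIC);cv2.imwrite("pics/s1.png",b)
E
```

```text
clock: 3.18
tcp_pos: [0.4821, -0.2595, 0.098]
tcp_rot: [[-0.519, 0.855, -0.003], [0.855, 0.519, 0.001], [0.003, -0.002, -1.0]]
contact_force: [-0.6, 0.0, 0.1]
grip_width: 0.0877
t 3.18 tcp [ 0.4821 -0.2595  0.098 ] yaw 121.24 shift [-0.0004  0.0008 -0.001 ] turn z -0.001 tilt [-0.0029  0.0014 -1.    ] w 0.0877 F [-0.6  0.   0.1] T [-0.03 -0.07 -0.02]
```

View pics/s1.png

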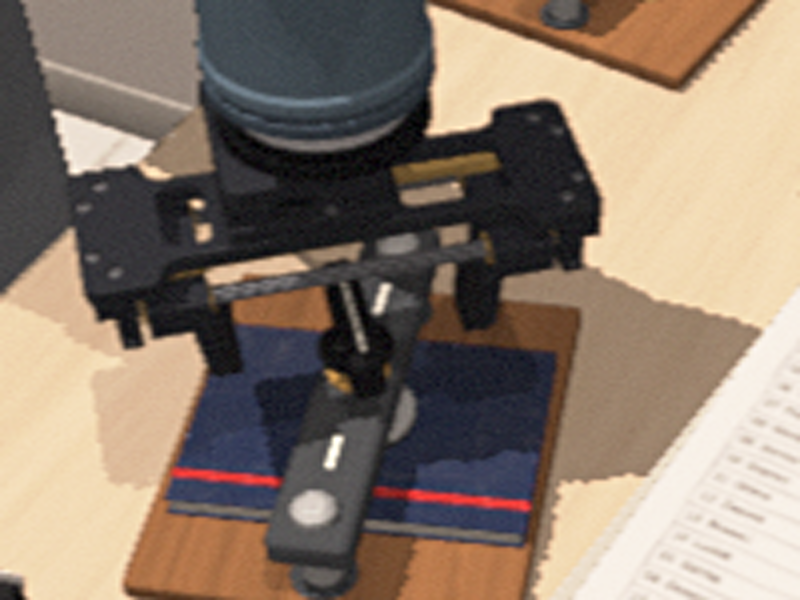

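The gripper straddles the knob, with fingers at about (220,340) and (480,290) on either side of the bar at (345,320), and clear of the beam. Closing now.

```bash
python3 -m inch '[[[0,0.0005,0,0,0,0],[0,0,0,0,0,0],[0,0,0,0,0,0],[0,0,0,0,0,0],[0,0,0,0,0,0],[0,0,0,0,0,0],[0,0,0,0,0,0],[0,0,0,0,0,0],[0,0,0,0,0,0],[0,0,0,0,0,0],[0,0,0,0,0,0],[0,0,0,0,0,0]]]' 0
python3 -c "
from h import *;err([.483,-.2594,.098],121.3);print(sense()['q'])"
```

```text
clock: 4.23
tcp_pos: [0.4838, -0.2597, 0.0997]
tcp_rot: [[-0.519, 0.855, 0.0], [0.855, 0.519, 0.0], [-0.0, 0.0, -1.0]]
contact_force: [0.1, -0.0, -1.1]
grip_width: 0.0139
t 4.23 tcp [ 0.4838 -0.2597  0.0997] yaw 121.29 shift [ 0.0007 -0.0005  0.0017] turn z -0.0002 tilt [ 3.e-04  1.e-04 -1.e+00] w 0.0139 F [ 0.1 -0.  -1.1] T [ 0.02 -0.4  -0.  ]
[ 0.75657274  0.60606177 -0.453681    1.8840285   0.38031637  0.73694153
  0.63374038]
```

Grasped at 13.9 mm. I'll turn most of the way first.

```bash
python3 -m inch '[[[0,0,0,0,0,0.08],[0,0,0,0,0,0.08],[0,0,0,0,0,0.08],[0,0,0,0,0,0.08],[0,0,0,0,0,0.08],[0,0,0,0,0,0.08],[0,0,0,0,0,0.08],[0,0,0,0,0,0.08],[0,0,0,0,0,0.08],[0,0,0,0,0,0.08],[0,0,0,0,0,0.08],[0,0,0,0,0,0.08]]]'
python3 -m inch '[[[0,0,0,0,0,0.06],[0,0,0,0,0,0.06],[0,0,0,0,0,0.04],[0,0,0,0,0,0],[0,0,0,0,0,0],[0,0,0,0,0,0]]]'
python3 - <<'E'
from h import *
err([.483,-.2594,.0995],52.55)
for n,(x0,y0) in dict(side=(212,245),top=(378,175)).items():
    im=capture(n);cv2.imwrite(f"pics/{n}2.png",im)
b=cv2.imread("pics/side2.png");cv2.imwrite("pics/s2z.png",cv2.resize(b[245:345,212:332],None,fx=5,fy=5,interpolation=cv2.INTER_CUBIC))
E
```

```text
clock: 5.23
tcp_pos: [0.484, -0.2597, 0.0997]
tcp_rot: [[0.405, 0.914, 0.001], [0.914, -0.405, -0.0], [0.0, 0.001, -1.0]]
contact_force: [1.6, -1.1, -1.7]
grip_width: 0.0135
clock: 5.73
tcp_pos: [0.484, -0.2597, 0.0997]
tcp_rot: [[0.542, 0.84, 0.001], [0.84, -0.542, 0.0], [0.0, 0.001, -1.0]]
contact_force: [1.0, -0.1, -1.9]
grip_width: 0.0135
t 5.73 tcp [ 0.484  -0.2597  0.0997] yaw 57.18 shift [-0.0003 -0.001   0.0002] turn z 0.0808 tilt [ 7.e-04  0.e+00 -1.e+00] w 0.0135 F [ 1.  -0.1 -1.9] T [-0.07 -0.51 -0.07]
```

View pics/s2z.png

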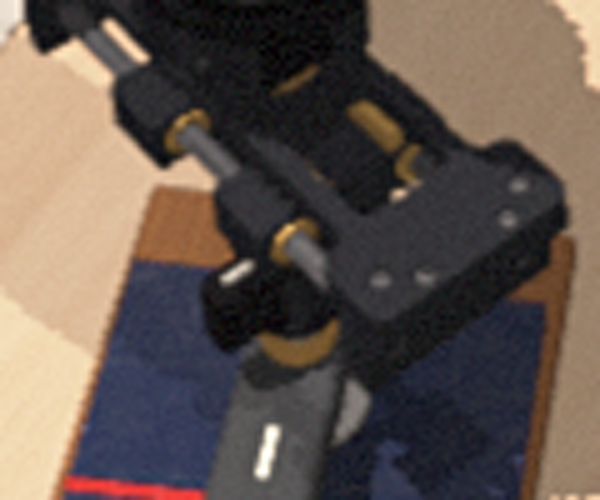

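Part of the bar's line shows at (235,270) in the crop and the bar is turning with the gripper. I'll add the remaining small turn, then open and rise to measure.

```bash
python3 -m inch '[[[0,0,0,0,0,0.03],[0,0,0,0,0,0.03],[0,0,0,0,0,0.015],[0,0,0,0,0,0],[0,0,0,0,0,0],[0,0,0,0,0,0]]]'
python3 -c "
from h import *;err([.483,-.2594,.0995],52.55)"
python3 -m inch '[[[0,0,0,0,0,0],[0,0,0,0,0,0],[0,0,0,0,0,0],[0,0,0,0,0,0],[0,0,0,0,0,0],[0,0,0,0,0,0],[0,0,0,0,0,0],[0,0,0,0,0,0]]]' 1
python3 -m inch '[[[0,0,-0.02,0,0,0],[0,0,-0.03,0,0,0],[0,0,-0.03,0,0,0],[0,0,-0.03,0,0,0],[0,0,-0.03,0,0,0],[0,0,-0.03,0,0,0],[0,0,0,0,0,0]]]'
```

```text
clock: 6.33
tcp_pos: [0.484, -0.2597, 0.0997]
tcp_rot: [[0.604, 0.797, 0.001], [0.797, -0.604, -0.0], [0.0, 0.001, -1.0]]
contact_force: [4.9, -0.5, -4.5]
grip_width: 0.0139
t 6.33 tcp [ 0.484  -0.2597  0.0997] yaw 52.83 shift [-0.0003 -0.001   0.0002] turn z 0.0048 tilt [ 6.e-04 -1.e-04 -1.e+00] w 0.0139 F [ 4.9 -0.5 -4.5] T [-0.08 -0.89  0.1 ]
clock: 7.0
tcp_pos: [0.4836, -0.2598, 0.0997]
tcp_rot: [[0.604, 0.797, -0.0], [0.797, -0.604, 0.0], [-0.0, -0.0, -1.0]]
contact_force: [-0.3, -0.0, -0.2]
grip_width: 0.065
clock: 7.58
tcp_pos: [0.4866, -0.2611, 0.2758]
tcp_rot: [[0.605, 0.797, 0.009], [0.797, -0.605, -0.004], [0.002, 0.01, -1.0]]
contact_force: [0.4, -1.3, 0.7]
grip_width: 0.0881
```

```bash
python3 - <<'E'
from h import *
im=capture("side");cv2.imwrite("pics/side3.png",im)
b=cv2.resize(im[260:390,212:332],None,fx=4,fy=4,interpolation=cv2.INTER_CUBIC);t=cv2.resize(capture("top")[175:260,378:478],None,fx=3,fy=3)
o=np.zeros((520,790,3),np.uint8);o[:,:480]=b;o[:255,485:785]=t;cv2.imwrite("pics/z3.png",o)
for c,a,bb,ar in lines("side",im,(212,260,332,390),0):
    for z in(.07,.121):
        A,B=ray("side",a,z),ray("side",bb,z);d=B-A;print(ar,c.round(1),"z",z,ray("side",c,z)[:2].round(4),"len",np.hypot(*d[:2]).round(4),"ang",np.degrees(np.arctan2(d[1],d[0])).round(2))
E
```

```text
742 [279.8 271.9] z 0.07 [ 0.4696 -0.1783] len 0.017 ang 63.3
742 [279.8 271.9] z 0.121 [ 0.4857 -0.2168] len 0.0158 ang 63.3
673 [268.9 292.2] z 0.07 [ 0.4666 -0.2248] len 0.0528 ang -127.19
673 [268.9 292.2] z 0.121 [ 0.4829 -0.26  ] len 0.0489 ang -127.19
490 [265.  334.9] z 0.07 [ 0.4892 -0.3039] len 0.0194 ang -82.0
490 [265.  334.9] z 0.121 [ 0.5038 -0.3333] len 0.018 ang -82.0
1400 [259.6 352. ] z 0.07 [ 0.4918 -0.3342] len 0.0167 ang 53.76
1400 [259.6 352. ] z 0.121 [ 0.5063 -0.3613] len 0.0155 ang 53.76
4549 [324.9 379.9] z 0.07 [ 0.5995 -0.3499] len 0.0531 ang -98.92
4549 [324.9 379.9] z 0.121 [ 0.6061 -0.3759] len 0.0492 ang -98.92
```

View pics/z3.png

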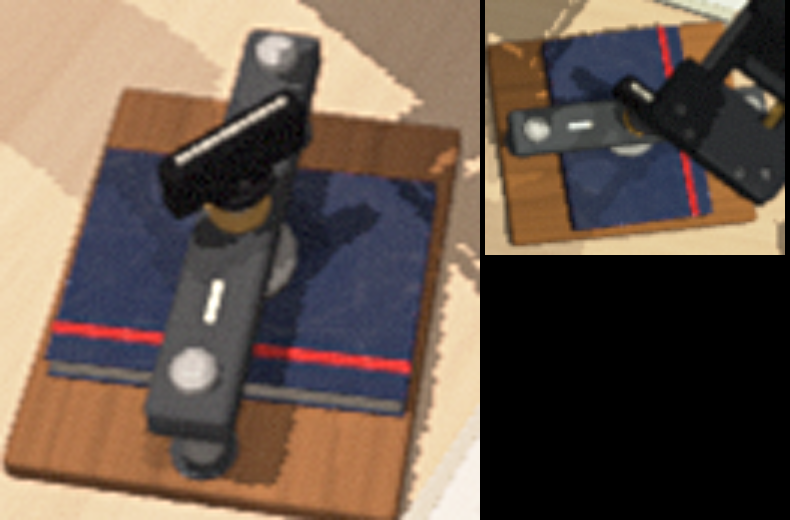

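The bar's line, from (170,160) to (295,95) in the crop, now points at 52.8° and the beam at 97.55°. That puts the knob 44.7° (0.781 rad) past touch against a target of 0.785. The notebook looks undisturbed and the gripper is clear, so I'm handing in.

```bash
python3 -c "
from h import *;err([.483,-.2594,.2758],52.55);sign_off()"
```

```text
t 7.68 tcp [ 0.4842 -0.26    0.2708] yaw 52.81 shift [-0.0002 -0.0013 -0.005 ] turn z 0.0046 tilt [ 0.0022 -0.0012 -1.    ] w 0.0885 F [-0.5  0.3 -0.1] T [-0.03 -0.   -0.03]
the job is handed in; nothing more can be done
```

The notebook press is tightened one eighth of a turn past touch, and the job is handed in at 7.7 s of the 29 s allowed. I turned the knob clockwise in one grasp, from about -0.415 rad to about 0.78 rad (target 0.785), then let go and rose clear.

- **Knob angle:** after release, the side camera put the bar at 52.8° and the beam at 97.55°, so 44.7° (0.781 rad) past touch. The tool's own yaw, 52.8°, agrees. The top view was partly blocked by the gripper, so it gave no second camera check of the final angle.
- **Contact with the pad:** I did not measure the pad touching the cover directly. Touch is taken from the stated zero, where the bar is in line with the beam.
- **Notebook and forces:** the notebook showed no visible shift. The wrist force readings, taken after each move, stayed below 7 N.
- **Other press:** the arm never went near it, and I took no final picture of it.

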